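# Set up the dish viewer

## Task

Get the light-box viewer ready for looking at the dish: raise its amber shield to 45 degrees, halfway between flat and upright, so that it stays there by itself, and slide the brightness fader along its slot until its white line is level with the orange arrow. Leave the timer, the marker pen and the bottle beside the viewer where they are.

Things in the scene. Friction and masses are not known exactly. Their poses are not given: they have to be found in the camera images.
- viewer: White light-box viewer fixed to the cart, 250 (x) x 200 (y) mm; origin: centre of its underside, on the cart top; its own x points away from the control strip towards the shield's hinge, its y points left along the fader slot, z up. Deck 40 mm high. Dark control strip with the fader at its front (own x = -119 to -53 mm), lit panel with a fixed petri dish behind it, under the amber shield.
- shield (a joint): Angle of the amber see-through shield (150 x 190 x 5 mm, black handle): 0 = flat shut, 0.785 = 45 degrees, 1.7 = stop; grows as the front edge rises. Starts nearly flat (0 to 0.2). The hinge is stiff: the shield stays where it is left; raising it takes about 5 N at the handle.
- shield_grip (a point): Middle of the shield's black bow handle: a round bar 12 mm thick, parallel to the viewer's y, 84 mm free length between its two legs, standing 40 mm (to its centre) above the shield's upper face, near the shield's front edge (that edge is 10 mm farther from the hinge). The bar can turn between gripping fingers as the shield swings.
- shield_hinge (a point): Middle of the shield's hinge axis, parallel to the viewer's y, at the viewer's rear, 66 mm above the cart top. With the shield flat the handle lies 150 mm in front of it (viewer's -x) and 43 mm above it.
- fader (a joint): Position of the fader along its slot in m: 0 = right end, 0.12 = left end; grows along the viewer's +y. Starts near the right end (0 to 0.025). Slides with about 2 N of friction and stays where it is left.
- fader_line (a point): Centre of the top of the black fader grip, on its white line, 74 mm above the cart top. The grip is 30 mm (viewer's x) x 18 mm (viewer's y), its sides from 4 to 34 mm above the deck.
- pointer_tip (a point): Tip of the flat orange arrow beside the slot, on the shield side, 17.5 mm in the viewer's +x from the fader's line; it marks the wanted position of the white line along the viewer's y. It stands elsewhere each time, 0.055 to 0.115 m from the right end of the travel, and cannot be moved by hand.
- timer: White laboratory timer, 44 x 60 x 16 mm, lying loose on the cart at its near left; origin under its centre.
- marker: Black and white marker pen, 135 mm long, 17 mm thick, lying loose to the left of the viewer, beside the blue tube rack; origin under its centre.
- bottle: White strip bottle with a red cap, 33 mm thick, 66 mm tall, standing loose in the near left corner of the cart; origin under its centre.

How it is judged:
At the end, for the whole second after the job is handed in: The shield stands still at 45 degrees, within 7 degrees (0.665 to 0.905 rad), and the fader rests with its white line within 4 mm of the orange arrow's tip along the slot (value of joint shield between 0.665 and 0.905 rad and y of fader_line in the frame of pointer_tip between -0.004 and 0.004 m and velocity of joint shield between -0.03 and 0.03 rad/s and velocity of joint fader between -0.005 and 0.005 m/s); the robot touches nothing.
It fails at once if the timer, marker or bottle is moved more than 20 mm (distance of any of timer, marker, bottle from where it was at the start of the episode above 0.02 m).
It also fails if it takes over 43 s, if anything falls off the work surface, if the arm or the gripper's body presses on something with over 40 N, if the wrist force passes 120 N, or if a joint passes its speed limit or range.

## Robot

A 6-joint arm with a two-finger parallel gripper is mounted at the origin on a cart in front of the work surface, level with it; the furniture and walls round the work are solid. World frame = base frame: x ahead of the robot, y to its left, z up, the work surface at z = 0. Lengths are in m, angles in rad, forces in N, time in s.
With the tool pointing down it reaches from about 0.275 to 0.875 m from the base axis. Payload 12.5 kg.
Tool frame: the origin (TCP) lies midway between the tips of the shut fingers; the grasp point (between the pads) lies ctrl.pinch_z behind it (ctrl.pinch_z is the distance from the TCP to the grasp point, in m); z points along the fingers, y is the line along which they close (so a half turn about z gives the same grasp; the last joint's range is limited). The gripper opens to 85 mm and grips with 20 to 120 N. Pads are 22 mm wide; open, the fingers measure 114 mm over their backs; the gripper's body (76 mm by 85 mm) begins 54 mm behind the grasp point. The pads swing forward as they close: fully open they stand 13 mm farther back than shut.
Start: joints at [-1.232, 0.351, 1.652, -0, 1.139, -0.085], TCP at [0.226, -0.501, 0.231] pointing down, gripper open.
Joint ranges: [-2.75, 2.75], [-0.79, 2.1], [0.01, 2.65], [-1.57, 4.71], [0.07, 3.14], [-2.87, 2.87]. Speed limits (rad/s): [2.22, 2.22, 2.79, 3.14, 3.14, 3.14].

## Interface

Orientations are given as a unit quaternion [w, x, y, z].
In Python, from station import ctrl, viewer, workorder gives the robot as it stands. The module is installed in compiled form; this text tells all that it offers.
- The arm moves only by the tool drive_tool, never from a script. Its argument "series" is one flat list of numbers, 7 for each row, row after row: the turn, a rotation vector about the tool's x, y, z as a fraction of full scale, then the shift along the tool's x, y, z as a fraction of full scale, then the finger opening in mm, from 0 to 85.4. A call has 1 to 8 rows; each row shifts and turns the commanded pose from where the row before left it, along the tool's axes as they then stand; what a row does not reach is not made up. Full scale, the value 1, is 20 mm for a shift and 0.1 rad for a turn. A row lasts 1/12 s, in which the tool goes at most 41.7 mm and 7.16 degrees, less where a joint would pass 70% of its speed; a pose out of reach is approached as far as the arm can. A call with a number of a shift or a turn outside -1 to 1 is refused whole. A call with a gripper value outside its range is refused whole. The fingers move at their own pace and stop on an object; the grip force is fixed at half the most. Time passes only in rows, so rows that do not move let the fingers close. It gives the time, the measured TCP pose, the force, the opening and the grip force at its end, in the units of the state.
- ctrl.read_state(): the state, without advancing time (a new reading comes with each control period).
- viewer.read_camera(name): name is "scene" or "side" or "wrist"; returns a dict with "img" (384x512x3 uint8, blue, green, red), "intrinsics" (3x3 intrinsics, pixels), "camera_from_world" (4x4, takes a point from world to camera coordinates). Camera axes: x right, y down, z forward; pixel columns grow to the right and rows downward; lengths in m; the calibration is good to about 2 mm. The wrist camera is an equidistant fisheye: a pixel r from the principal point sees the ray r / f radians off the axis. A picture is of the moment at which its call begins. There is no depth.
- workorder.sign_off(): hands the job in; it is judged then, once.
The state is a dict: "t": time; "joints": joint angles; "joint_vel": joint speeds; "joint_efforts": joint torques, N m; "eef_pos": TCP position; "tool_rot": TCP orientation; "ft_force": force on the tool from outside, world axes, zero at the start; "wrist_torque": the same for the moment, N m; "grip_width": finger opening in m; "gripper_force": force on a finger pad.
Only numpy, scipy, OpenCV 4.12 (cv2) and the standard library are available. Lean on these libraries where they do the work, as an engineer would, in place of code of your own. Each camera call takes 0.05 s, during which the arm holds its last target. There are 200 camera calls.

## Working session

There is one attempt and no reset: what is moved stays moved. The work goes in short steps, Python scripts to look and compute and a tool call to move; the robot and the scene stay as the last step left them, time stands still between calls to the robot, and variables do not carry over. Pictures are saved under pics/ and viewed, at most 10 in all, crops included, and the job is handed in when it is done.

Besides the shell and the picture viewer there is one more tool, called after "Request:" as name(argument=value, ...) on one line, values as JSON. drive_tool: Moves the arm, as the interface text tells. Its arguments: {"type":"object","properties":{"series":{"type":"array","items":{"type":"number"}}},"required":["series"]}

```bash
mkdir -p pics
python3 - <<'E'
from station import ctrl, viewer
import cv2,numpy as np
s=ctrl.read_state();print(s['t'],s['eef_pos'],s['tool_rot'],ctrl.pinch_z)
a=[]
for n in ["scene","side"]:
    d=viewer.read_camera(n);np.savez(f'{n}.npz',**d);cv2.imwrite(f'pics/{n}.png',cv2.resize(d['img'],(800,600),interpolation=cv2.INTER_CUBIC))
    print(n,d['intrinsics'].tolist(),np.linalg.inv(d['camera_from_world']).round(3).tolist())
E
```

```text
0.0 [ 0.22606691 -0.50100784  0.23075002] [-5.92401356e-04  9.77634250e-01  2.10311469e-01 -9.19173792e-05] 0.0187
scene [[447.58616969781906, 0.0, 256.2733248191429], [0.0, 447.58616969781906, 189.32515393730046], [0.0, 0.0, 1.0]] [[0.983, -0.157, 0.096, 0.442], [-0.184, -0.785, 0.592, -0.439], [-0.018, -0.6, -0.8, 0.893], [0.0, 0.0, 0.0, 1.0]]
side [[466.60965380219903, 0.0, 262.839986978409], [0.0, 466.60965380219903, 190.1249237180089], [0.0, 0.0, 1.0]] [[0.092, -0.414, 0.905, -0.572], [-0.996, -0.018, 0.093, 0.045], [-0.023, -0.91, -0.414, 0.589], [0.0, 0.0, 0.0, 1.0]]
```

View pics/scene.png

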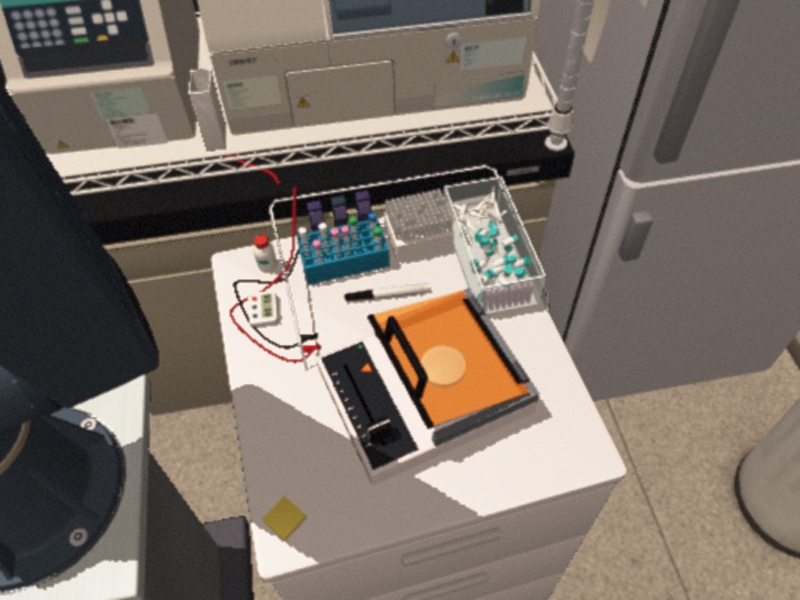

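View pics/side.png

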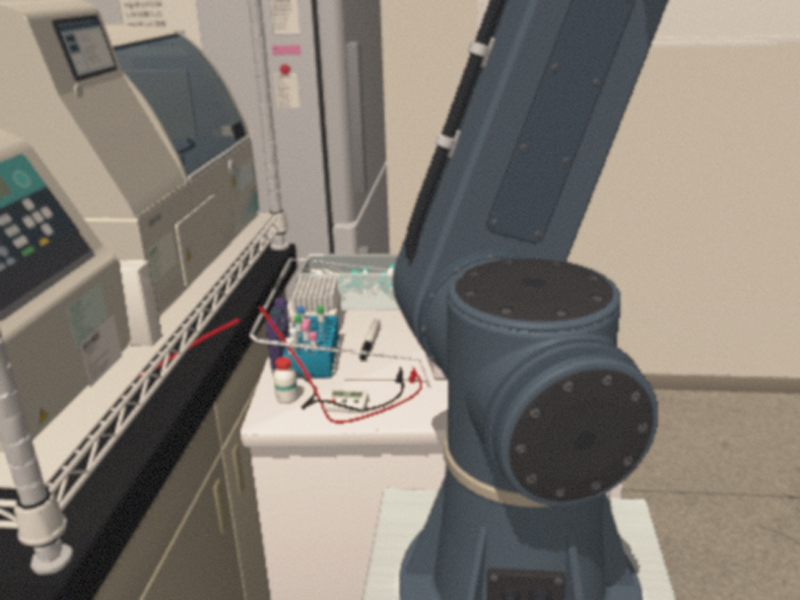

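The scene picture shows the viewer at about (320–540, 290–480) px, fader near (378,432), arrow near (367,368), and the handle bar from (390,320) to (422,390). The side view is blocked by the arm. I'll enlarge the viewer.

Run:
```python
import cv2,numpy as np
d=np.load('scene.npz');c=d['img'][183:303,195:355]
cv2.imwrite('pics/crop.png',cv2.resize(c,(800,600),interpolation=cv2.INTER_CUBIC))
```

```text
(no output)
```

View pics/crop.png

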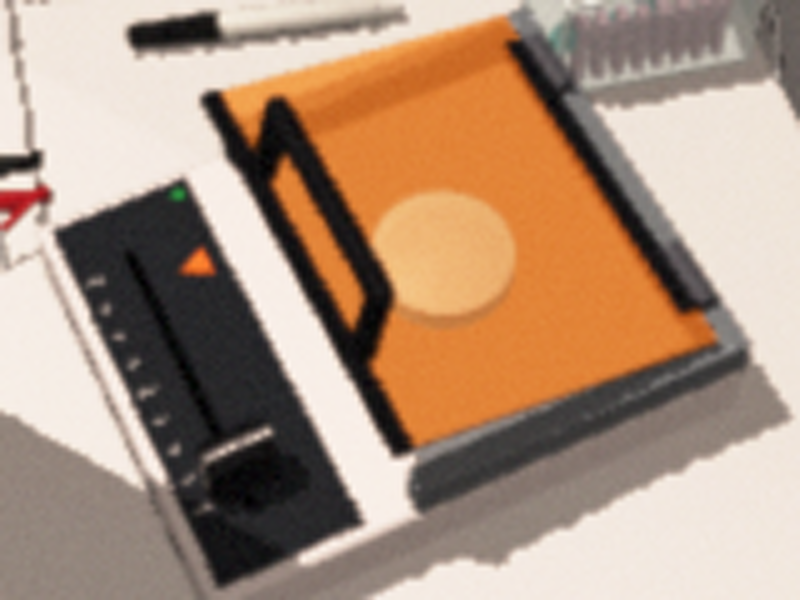

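```bash
cat > h.py <<'E'
import numpy as np
from scipy.optimize import least_squares
from scipy.spatial.transform import Rotation as R
def proj(d,P):
    T=d['camera_from_world'];p=T[:3,:3]@np.asarray(P)+T[:3,3];q=d['intrinsics']@p;return q[:2]/q[2]
def V(v,p): # viewer->world
    c,s=np.cos(v[2]),np.sin(v[2]);return np.array([v[0]+c*p[0]-s*p[1],v[1]+s*p[0]+c*p[1],p[2]])
def handle(a,hx,y): 
    r=np.hypot(.15,.043);t=np.arctan2(.043,.15)+a
    return [hx-r*np.cos(t),y,.066+r*np.sin(t)]
E
python3 - <<'E'
from h import *
d=np.load('scene.npz')
px=lambda u,v:np.array([u/5-.4+195,v/5-.4+183])
# params: x,y,yaw, w(strip half), fx, f_y, arrow_y, shield a, hx, hy
def res(q):
    v=q[:3];w,w2,fx,fy,ay,a,hx=q[3:10]
    o=[]
    for p,u in [((-.119,w,.04),(58,230)),((-.053,w,.04),(185,180)),((-.119,-w2,.04),(222,585)),((-.053,-w2,.04),(360,522)),
      ((fx-.014,fy,.074),(205,457)),((fx+.014,fy,.074),(270,432)),((fx+.0175,ay,.0405),(180,268)),
      (handle(a,hx,.042),(280,112)),(handle(a,hx,-.042),(378,298)),((-.125,.1,.04),(45,233)),
      ((fx,.065,.04),(130,253))]:
        o+=list(proj(d,V(v,p))-px(*u))
    return np.r_[o,(w-w2)*500,(hx-.1)*50,(fx+.086)*100]
s=least_squares(res,[.6,-.1,0.2,.095,.095,-.086,-.05,.03,.1,.1],loss='soft_l1')
print(s.x.round(4),s.cost);print(s.fun.round(1))
q=s.x;v=q[:3];print('move',q[7]-q[6]); print('fader',V(v,[q[5],q[6],.074]),'handle',V(v,handle(q[8],q[9],0)),'hinge',V(v,[q[9],0,.066]))
E
```

```text
[ 0.5507  0.0453  0.2491  0.0927  0.0922 -0.0928 -0.0541  0.0512  0.1952
  0.1121] 9.013318389859469
[-0.6  0.4  1.1 -0.2 -0.5  0.3  1.4 -0.2  0.1  0.3 -0.2 -0.2  0.2 -0.1
  0.7  1.5 -1.  -3.7 -1.7 -1.7  0.5  1.1  0.2  0.6 -0.7]
move 0.10526332114495249
fader [ 0.47412597 -0.02995917  0.074     ] handle [0.52486002 0.03874667 0.13727901] hinge [0.65938675 0.07296453 0.066     ]
```

Run:
```python
from h import *
d=np.load('scene.npz')
px=lambda u,v:np.array([u/5-.4+195,v/5-.4+183])
def sh(a,hx,r,y,h): return [hx-r*np.cos(a)-h*np.sin(a)*-1*-1 if 0 else hx-(r*np.cos(a)-h*np.sin(a)),y,.066+r*np.sin(a)+h*np.cos(a)]
def res(q):
    v=q[:3];w,w2,fx,fy,ay,a,hx,hw=q[3:11]
    o=[]
    for p,u in [((-.119,w,.04),(58,230)),((-.053,w,.04),(185,180)),((-.119,-w2,.04),(222,585)),((-.053,-w2,.04),(360,522)),
      ((fx-.014,fy,.074),(205,457)),((fx+.014,fy,.074),(270,432)),((fx+.0175,ay,.0405),(180,268)),
      (sh(a,hx,.15,hw,.043),(280,107)),(sh(a,hx,.15,-hw,.043),(382,298)),
      (sh(a,hx,.16,.095,.003),(208,97)),(sh(a,hx,.16,-.095,.003),(400,452)),
      ((fx,.065,.04),(130,253))]:
        o+=list(proj(d,V(v,p))-px(*u))
    return np.r_[o,(w-w2)*500,(hx-.1)*200,(fx+.086)*100,(hw-.047)*300]
s=least_squares(res,[.6,-.1,0.2,.095,.095,-.086,-.05,.03,.1,.1,.047],loss='soft_l1')
print(s.x.round(4),s.cost);print(s.fun.round(1))
q=s.x;v=q[:3];print('move',q[7]-q[6]); print('fader',V(v,[q[5],q[6],.074]),'arrow',V(v,[q[5],q[7],.074]),'handle',V(v,handle(q[8],q[9],0)),'hinge',V(v,[q[9],0,.066]))
for a in [q[8],.3,.5,.8]:print(a,V(v,handle(a,q[9],0)))
```

```text
[ 0.5501  0.0465  0.2488  0.0924  0.0928 -0.0924 -0.0554  0.0499  0.157
  0.1171  0.0493] 5.549904820810092
[-0.9  0.1  0.8 -0.5 -0.8  0.   1.2 -0.4  0.1  0.2 -0.2 -0.2  0.2 -0.1
  0.   0.5  0.5 -0.2 -0.4 -0.4 -0.5  0.2  0.3  0.7 -0.2  3.4 -0.6  0.7]
move 0.10527075327685978
fader [ 0.47415755 -0.02994861  0.074     ] arrow [0.44823748 0.07208119 0.074     ] handle [0.52655548 0.04047453 0.13192759] hinge [0.66363168 0.07529793 0.066     ]
0.15702178878877052 [0.52655548 0.04047453 0.13192759]
0.3 [0.53705911 0.04314292 0.1514075 ]
0.5 [0.5560276  0.04796175 0.17564988]
0.8 [0.59223973 0.05716123 0.2035618 ]
```

```bash
cat >> h.py <<'E'
def plan(pts,grip,phi):
    """rows from the present pose through world points; phi = world angle of tool y, tool down"""
    from station import ctrl
    s=ctrl.read_state();p=np.array(s['eef_pos']);q=s['tool_rot'];r=R.from_quat([q[1],q[2],q[3],q[0]])
    goal=R.from_matrix(np.c_[[-np.sin(phi),np.cos(phi),0],[np.cos(phi),np.sin(phi),0],[0,0,-1]]@np.diag([-1,1,1]))
    print('t',s['t'],'F',np.round(s['ft_force'],1),'w',s['grip_width'],p.round(4))
    n_=0
    for k,P in enumerate(pts):
        P=np.array(P);w=(r.inv()*goal).as_rotvec()
        n=int(np.ceil(max(np.linalg.norm(P-p)/.0195,np.linalg.norm(w)/.098)));dp=(P-p)/n;st=R.from_rotvec(w/n)
        for i in range(n):
            print(', '.join(f'{x:.2f}' for x in [*(w/n/.1),*(r.inv().apply(dp)/.02),grip])+',');r=r*st
            n_+=1
            if n_%8==0:print('--')
        p=P
E
python3 -c "
from h import *
plan([(.525,.040,.215)],50,.249)"
```

```text
Traceback (most recent call last):
  File "h.py", line 15, in plan
    goal=R.from_matrix(np.c_[[-np.sin(phi),np.cos(phi),0],[np.cos(phi),np.sin(phi),0],[0,0,-1]]@np.diag([-1,1,1]))
  File "scipy/spatial/transform/_rotation.pyx", line 1143, in scipy.spatial.transform._rotation.Rotation.from_matrix
ValueError: Non-positive determinant (left-handed or null coordinate frame) in rotation matrix 0: [[ 0.24643492  0.96915934  0.        ]
 [-0.96915934  0.24643492  0.        ]
 [ 0.          0.         -1.        ]].
```

```bash
sed -i 's/@np.diag(\[-1,1,1\])//' h.py
python3 -c "
from h import *
plan([(.525,.040,.215)],50,.249)"
```

```text
t 0.1 F [ 0.5 -0.3 -0.2] w 0.08544844633954381 [ 0.2261 -0.5011  0.2308]
-0.00, -0.00, -0.44, 0.77, -0.58, 0.03, 50.00,
-0.00, -0.00, -0.44, 0.80, -0.54, 0.03, 50.00,
-0.00, -0.00, -0.44, 0.82, -0.51, 0.03, 50.00,
-0.00, -0.00, -0.44, 0.84, -0.47, 0.03, 50.00,
-0.00, -0.00, -0.44, 0.86, -0.44, 0.03, 50.00,
-0.00, -0.00, -0.44, 0.88, -0.40, 0.03, 50.00,
-0.00, -0.00, -0.44, 0.90, -0.36, 0.03, 50.00,
-0.00, -0.00, -0.44, 0.91, -0.32, 0.03, 50.00,
--
-0.00, -0.00, -0.44, 0.92, -0.28, 0.03, 50.00,
-0.00, -0.00, -0.44, 0.94, -0.24, 0.03, 50.00,
-0.00, -0.00, -0.44, 0.95, -0.20, 0.03, 50.00,
-0.00, -0.00, -0.44, 0.95, -0.16, 0.03, 50.00,
-0.00, -0.00, -0.44, 0.96, -0.11, 0.03, 50.00,
-0.00, -0.00, -0.44, 0.96, -0.07, 0.02, 50.00,
-0.00, -0.00, -0.44, 0.97, -0.03, 0.02, 50.00,
-0.00, -0.00, -0.44, 0.97, 0.01, 0.02, 50.00,
--
-0.00, -0.00, -0.44, 0.96, 0.05, 0.02, 50.00,
-0.00, -0.00, -0.44, 0.96, 0.10, 0.02, 50.00,
-0.00, -0.00, -0.44, 0.96, 0.14, 0.02, 50.00,
-0.00, -0.00, -0.44, 0.95, 0.18, 0.02, 50.00,
-0.00, -0.00, -0.44, 0.94, 0.22, 0.02, 50.00,
-0.00, -0.00, -0.44, 0.93, 0.26, 0.02, 50.00,
-0.00, -0.00, -0.44, 0.92, 0.30, 0.02, 50.00,
-0.00, -0.00, -0.44, 0.90, 0.34, 0.02, 50.00,
--
-0.00, -0.00, -0.44, 0.89, 0.38, 0.02, 50.00,
-0.00, -0.00, -0.44, 0.87, 0.42, 0.02, 50.00,
-0.00, -0.00, -0.44, 0.85, 0.46, 0.02, 50.00,
-0.00, -0.00, -0.44, 0.83, 0.49, 0.02, 50.00,
-0.00, -0.00, -0.44, 0.81, 0.53, 0.02, 50.00,
-0.00, -0.00, -0.44, 0.78, 0.56, 0.02, 50.00,
-0.00, -0.00, -0.44, 0.76, 0.60, 0.02, 50.00,
-0.00, -0.00, -0.44, 0.73, 0.63, 0.02, 50.00,
--
```

Request:
drive_tool(series=[0,0,-0.44,0.77,-0.58,0,50,0,0,-0.44,0.8,-0.54,0,50,0,0,-0.44,0.82,-0.51,0,50,0,0,-0.44,0.84,-0.47,0,50,0,0,-0.44,0.86,-0.44,0,50,0,0,-0.44,0.88,-0.4,0,50,0,0,-0.44,0.9,-0.36,0,50,0,0,-0.44,0.91,-0.32,0,50])

```text
t: 0.77
eef_pos: [0.3009, -0.3649, 0.2311]
tool_rot: [-0.0, 0.925, 0.379, -0.0]
ft_force: [0.2, -0.7, 0.5]
grip_width: 0.0498
gripper_force: 0.0
```

Request:
drive_tool(series=[0,0,-0.44,0.92,-0.28,0,50,0,0,-0.44,0.94,-0.24,0,50,0,0,-0.44,0.95,-0.2,0,50,0,0,-0.44,0.95,-0.16,0,50,0,0,-0.44,0.96,-0.11,0,50,0,0,-0.44,0.96,-0.07,0,50,0,0,-0.44,0.97,-0.03,0,50,0,0,-0.44,0.97,0.01,0,50])

```text
t: 1.43
eef_pos: [0.375, -0.2292, 0.2311]
tool_rot: [-0.0, 0.845, 0.535, -0.0]
ft_force: [0.4, -1.1, 0.3]
grip_width: 0.0501
gripper_force: 0.0
```

Request:
drive_tool(series=[0,0,-0.44,0.96,0.05,0,50,0,0,-0.44,0.96,0.1,0,50,0,0,-0.44,0.96,0.14,0,50,0,0,-0.44,0.95,0.18,0,50,0,0,-0.44,0.94,0.22,0,50,0,0,-0.44,0.93,0.26,0,50,0,0,-0.44,0.92,0.3,0,50,0,0,-0.44,0.9,0.34,0,50])

```text
t: 2.1
eef_pos: [0.4487, -0.0934, 0.2311]
tool_rot: [-0.0, 0.738, 0.675, -0.0]
ft_force: [0.3, 0.1, -0.7]
grip_width: 0.0505
gripper_force: 0.0
```

Request:
drive_tool(series=[0,0,-0.44,0.89,0.38,0,50,0,0,-0.44,0.87,0.42,0,50,0,0,-0.44,0.85,0.46,0,50,0,0,-0.44,0.83,0.49,0,50,0,0,-0.44,0.81,0.53,0,50,0,0,-0.44,0.78,0.56,0,50,0,0,-0.44,0.76,0.6,0,50,0,0,-0.44,0.73,0.63,0,50])

```text
t: 2.77
eef_pos: [0.5221, 0.0425, 0.231]
tool_rot: [-0.0, 0.608, 0.794, -0.0]
ft_force: [0.3, 0.5, 0.9]
grip_width: 0.0499
gripper_force: 0.0
```

Request:
drive_tool(series=[0,0,0,0,0,0,50,0,0,0,0,0,0,50])

```text
t: 2.93
eef_pos: [0.5217, 0.042, 0.2308]
tool_rot: [-0.0, 0.609, 0.793, -0.0]
ft_force: [-0.2, -0.7, -0.0]
grip_width: 0.0501
gripper_force: 0.0
```

Run:
```python
from h import *
from station import viewer
import cv2
d=viewer.read_camera('wrist');np.savez('w1.npz',**d)
cv2.imwrite('pics/w1.png',cv2.resize(d['img'],(800,600),interpolation=cv2.INTER_CUBIC))
plan([(.525,.040,.113)],50,.249)
# predicted px of handle ends for several shield angles
v=[.5501,.0465,.2488];T=d['camera_from_world'];K=d['intrinsics']
for a in [.1,.157,.2]:
  for y in (.042,-.042):
    p=T[:3,:3]@V(v,handle(a,.1171,y))+T[:3,3];th=np.arctan2(np.hypot(*p[:2]),p[2]);print(a,y,(K[:2,2]+K[0,0]*th*p[:2]/np.hypot(*p[:2]))*1.5625)
```

```text
t 2.9833 F [ 0.7  0.2 -0.6] w 0.05009177631554997 [0.5215 0.0414 0.2309]
-0.00, -0.00, 0.02, -0.02, 0.02, 0.84, 50.00,
-0.00, -0.00, 0.02, -0.02, 0.02, 0.84, 50.00,
-0.00, -0.00, 0.02, -0.02, 0.02, 0.84, 50.00,
-0.00, -0.00, 0.02, -0.02, 0.02, 0.84, 50.00,
-0.00, -0.00, 0.02, -0.02, 0.02, 0.84, 50.00,
-0.00, -0.00, 0.02, -0.02, 0.02, 0.84, 50.00,
-0.00, -0.00, 0.02, -0.02, 0.02, 0.84, 50.00,
0.1 0.042 [395.86567202 226.36059873]
0.1 -0.042 [393.94253909 368.31896392]
0.157 0.042 [402.69465757 228.71651064]
0.157 -0.042 [400.06334381 374.53357348]
0.2 0.042 [408.73844287 230.5732609 ]
0.2 -0.042 [405.44282369 379.33331579]
```

View pics/w1.png

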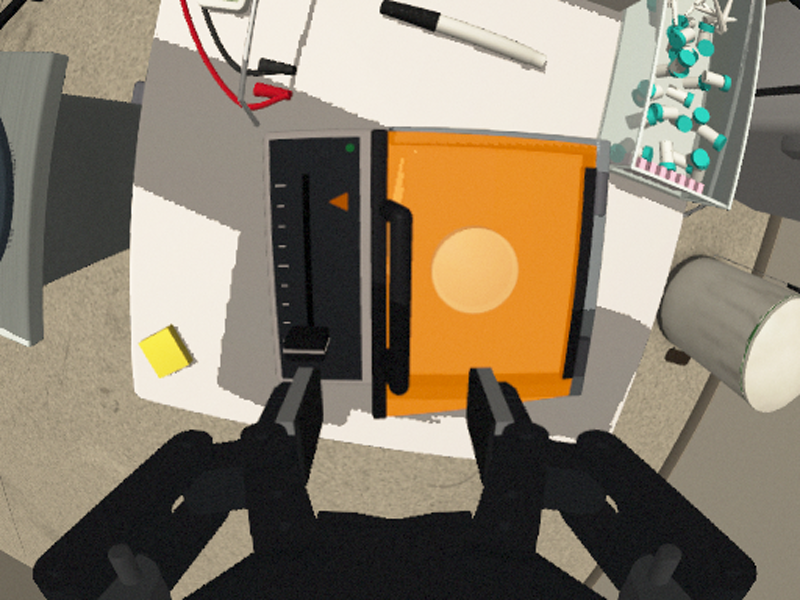

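The wrist picture shows the handle bar from (397,205) to (398,392), matching the model at 0.13–0.15 rad and centred between the fingers. The arrow tip is at (329,202) and the fader at (305,345). Next I descend and grip.

Request:
drive_tool(series=[0,0,0.02,0,0.03,0.85,50,0,0,0.02,0,0.03,0.85,50,0,0,0.02,0,0.03,0.85,50,0,0,0.02,0,0.03,0.85,50,0,0,0.02,0,0.03,0.85,50,0,0,0.02,0,0.03,0.85,50,0,0,0.02,0,0.03,0.85,50,0,0,0,0,0,0,50])

```text
t: 3.65
eef_pos: [0.5241, 0.0417, 0.1097]
tool_rot: [-0.002, 0.615, 0.788, -0.002]
ft_force: [-0.4, 0.4, -0.6]
grip_width: 0.0499
gripper_force: 0.0
```

Request:
drive_tool(series=[0,0,0,0,0,0,5,0,0,0,0,0,0,5,0,0,0,0,0,0,5,0,0,0,0,0,0,5,0,0,0,0,0,0,5,0,0,0,0,0,0,5])

```text
t: 4.15
eef_pos: [0.5245, 0.0419, 0.113]
tool_rot: [-0.001, 0.614, 0.789, -0.001]
ft_force: [-10.2, -6.3, 6.8]
grip_width: 0.0099
gripper_force: 58.4
```

Run:
```python
from h import *
from station import viewer,ctrl
import cv2
d=viewer.read_camera('wrist');cv2.imwrite('pics/w2.png',cv2.resize(d['img'],(640,480)))
s=ctrl.read_state();p=np.array(s['eef_pos'])
print(s['t'],p,s['ft_force'],s['grip_width'])
v=[.5501,.0465,.2488]
c,sn=np.cos(v[2]),np.sin(v[2]);r=p-[v[0],v[1],0];o=[c*r[0]+sn*r[1],-sn*r[0]+c*r[1],p[2]+.0187];print('bar own',o, 'angle',np.arctan2(o[2]-.066,.1171-o[0])-np.arctan2(.043,.15), 'rad',np.hypot(o[2]-.066,.1171-o[0]),np.hypot(.043,.15))
```

```text
4.2 [0.52442967 0.0419013  0.11295996] [-9.83726767 -6.13270813  5.81237143] 0.010497743532052703
bar own [np.float64(-0.026012288248988488), np.float64(0.0018639917506054092), np.float64(0.13165995549335352)] angle 0.15096814055415492 rad 0.1574558884362561 0.15604166110369372
```

View pics/w2.png

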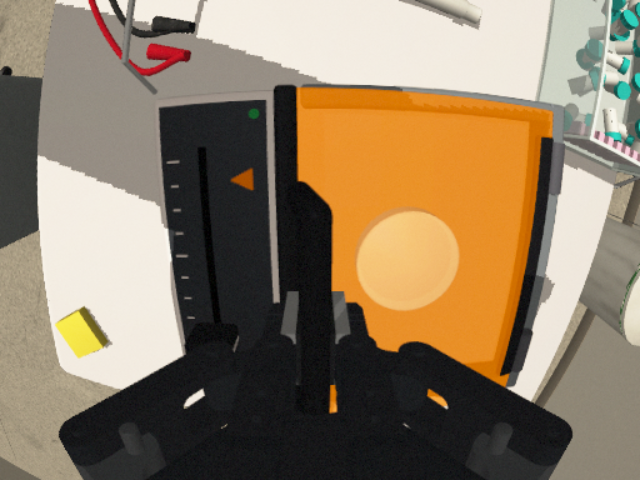

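The bar is gripped between the pads at about (315,320). I'll swing it up along the arc to 45°.

Request:
drive_tool(series=[0,0,0,0,0.22,-0.44,5,0,0,0,0,0.25,-0.43,5,0,0,0,0,0.28,-0.42,5,0,0,0,0,0.3,-0.38,5,0,0,0,0,0.33,-0.37,5,0,0,0,0,0,0,5])

```text
t: 4.7
eef_pos: [0.5521, 0.049, 0.155]
tool_rot: [-0.001, 0.615, 0.789, -0.001]
ft_force: [-12.3, -2.7, 14.2]
grip_width: 0.0101
gripper_force: 59.7
```

Request:
drive_tool(series=[0,0,0,0,0.35,-0.35,5,0,0,0,0,0.37,-0.33,5,0,0,0,0,0.39,-0.3,5,0,0,0,0,0.39,-0.28,5,0,0,0,0,0.43,-0.25,5,0,0,0,0,0,0,5,0,0,0,0,0,0,5])

```text
t: 5.28
eef_pos: [0.5901, 0.0588, 0.1857]
tool_rot: [0.0, 0.615, 0.789, 0.0]
ft_force: [-7.2, -0.2, 15.0]
grip_width: 0.01
gripper_force: 60.3
```

```bash
cat >> h.py <<'E'
def ang():
    from station import ctrl
    s=ctrl.read_state();p=np.array(s['eef_pos'])
    print(s['t'],p,s['ft_force'],s['grip_width'])
    v=[.5501,.0465,.2488]
    c,sn=np.cos(v[2]),np.sin(v[2]);r=p-[v[0],v[1],0];o=[c*r[0]+sn*r[1],-sn*r[0]+c*r[1],p[2]+.0187];print('bar own',o, 'angle',np.arctan2(o[2]-.066,.1171-o[0])-np.arctan2(.043,.15), 'rad',np.hypot(o[2]-.066,.1171-o[0]))
E
python3 - <<'E'
from h import *
from station import viewer
import cv2
ang();d=viewer.read_camera('scene');np.savez('s2.npz',**d)
cv2.imwrite('pics/s2.png',cv2.resize(d['img'][163:313,175:375],(800,600),interpolation=cv2.INTER_CUBIC))
E
```

```text
5.2833 [0.59010684 0.05876854 0.18574001] [-7.20520901 -0.15086962 15.01575956] 0.009998268270481562
bar own [np.float64(0.04179599305686112), np.float64(0.0020394425095135917), np.float64(0.20444000818304914)] angle 0.7934323796890554 rad 0.1575954609987706
```

View pics/s2.png

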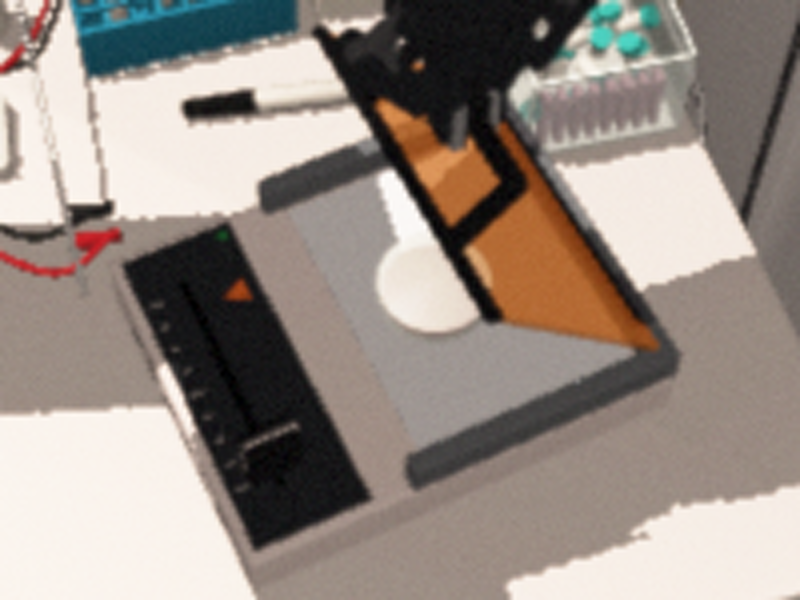

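The shield is up with the front edge running (320,30)–(495,320), and the arc fit puts it at 0.79 rad. I'll release slightly so the fingers clear the shield, then retreat up.

Request:
drive_tool(series=[0,0,0,0,0,0,22,0,0,0,0,0,0,22,0,0,0,0,0,0,22,0,0,0,0,0,-0.4,22,0,0,0,0,0,-0.8,22,0,0,0,0,0,-1,22,0,0,0,0,0,-1,22])

```text
t: 5.92
eef_pos: [0.59, 0.0588, 0.2485]
tool_rot: [-0.0, 0.615, 0.789, -0.0]
ft_force: [-0.8, -0.3, 1.0]
grip_width: 0.0219
gripper_force: 0.0
```

Run:
```python
from h import *
a=np.pi/2+.2488
plan([(.44,-.03,.25)],45,a)
```

```text
t 5.9167 F [-0.8 -0.3  1. ] w 0.021948156940779975 [0.59   0.0588 0.2485]
-0.00, -0.00, -0.93, -0.15, -0.49, -0.00, 45.00,
-0.00, -0.00, -0.93, -0.10, -0.50, -0.00, 45.00,
-0.00, -0.00, -0.93, -0.05, -0.51, -0.00, 45.00,
-0.00, -0.00, -0.93, -0.01, -0.51, -0.00, 45.00,
-0.00, -0.00, -0.93, 0.04, -0.51, -0.00, 45.00,
-0.00, -0.00, -0.93, 0.09, -0.50, -0.00, 45.00,
-0.00, -0.00, -0.93, 0.14, -0.49, -0.00, 45.00,
-0.00, -0.00, -0.93, 0.18, -0.48, -0.00, 45.00,
--
-0.00, -0.00, -0.93, 0.22, -0.46, -0.00, 45.00,
-0.00, -0.00, -0.93, 0.27, -0.44, -0.00, 45.00,
-0.00, -0.00, -0.93, 0.31, -0.41, -0.00, 45.00,
-0.00, -0.00, -0.93, 0.34, -0.38, -0.00, 45.00,
-0.00, -0.00, -0.93, 0.38, -0.35, -0.00, 45.00,
-0.00, -0.00, -0.93, 0.41, -0.31, -0.00, 45.00,
-0.00, -0.00, -0.93, 0.43, -0.27, -0.00, 45.00,
-0.00, -0.00, -0.93, 0.46, -0.23, -0.00, 45.00,
--
-0.00, -0.00, -0.93, 0.48, -0.19, -0.00, 45.00,
```

Request:
drive_tool(series=[0,0,-0.93,-0.15,-0.49,0,22,0,0,-0.93,-0.1,-0.5,0,22,0,0,-0.93,-0.05,-0.51,0,22,0,0,-0.93,-0.01,-0.51,0,22,0,0,-0.93,0.04,-0.51,0,22,0,0,-0.93,0.09,-0.5,0,22,0,0,-0.93,0.14,-0.49,0,22,0,0,-0.93,0.18,-0.48,0,45])

```text
t: 6.58
eef_pos: [0.5196, 0.0167, 0.2479]
tool_rot: [0.0, 0.284, 0.959, 0.0]
ft_force: [0.0, -0.1, 0.1]
grip_width: 0.0328
gripper_force: 0.0
```

Request:
drive_tool(series=[0,0,-0.93,0.22,-0.46,0,45,0,0,-0.93,0.27,-0.44,0,45,0,0,-0.93,0.31,-0.41,0,45,0,0,-0.93,0.34,-0.38,0,45,0,0,-0.93,0.38,-0.35,0,45,0,0,-0.93,0.41,-0.31,0,45,0,0,-0.93,0.43,-0.27,0,45,0,0,-0.93,0.46,-0.23,0,45])

```text
t: 7.25
eef_pos: [0.4491, -0.0253, 0.2479]
tool_rot: [0.0, -0.084, 0.996, -0.0]
ft_force: [-0.2, 0.3, 0.5]
grip_width: 0.0452
gripper_force: 0.0
```

Request:
drive_tool(series=[0,0,-0.93,0.48,-0.19,0,45,0,0,0,0,0,0,45,0,0,0,0,0,0,45])

```text
t: 7.5
eef_pos: [0.4408, -0.0304, 0.2479]
tool_rot: [0.0, -0.126, 0.992, -0.0]
ft_force: [-0.3, 0.1, 0.3]
grip_width: 0.0449
gripper_force: 0.0
```

Run:
```python
from h import *
from station import viewer
import cv2
a=np.pi/2+.2488
d=viewer.read_camera('wrist');np.savez('w3.npz',**d)
cv2.imwrite('pics/w3.png',cv2.resize(d['img'],(800,600),interpolation=cv2.INTER_CUBIC))
plan([(.474,-.030,.12),(.474,-.030,.05)],45,a)
```

```text
t 7.55 F [-0.6 -0.2 -0.2] w 0.045153904034730095 [ 0.441  -0.0303  0.2478]
-0.00, 0.00, 0.01, -0.23, -0.06, 0.91, 45.00,
-0.00, 0.00, 0.01, -0.23, -0.06, 0.91, 45.00,
-0.00, 0.00, 0.01, -0.23, -0.06, 0.91, 45.00,
-0.00, 0.00, 0.01, -0.23, -0.06, 0.91, 45.00,
-0.00, 0.00, 0.01, -0.23, -0.06, 0.91, 45.00,
-0.00, 0.00, 0.01, -0.23, -0.06, 0.91, 45.00,
-0.00, 0.00, 0.01, -0.23, -0.06, 0.91, 45.00,
0.00, -0.00, 0.00, -0.00, -0.00, 0.88, 45.00,
--
0.00, -0.00, 0.00, -0.00, -0.00, 0.88, 45.00,
0.00, -0.00, 0.00, -0.00, -0.00, 0.88, 45.00,
0.00, -0.00, 0.00, -0.00, -0.00, 0.88, 45.00,
```

View pics/w3.png

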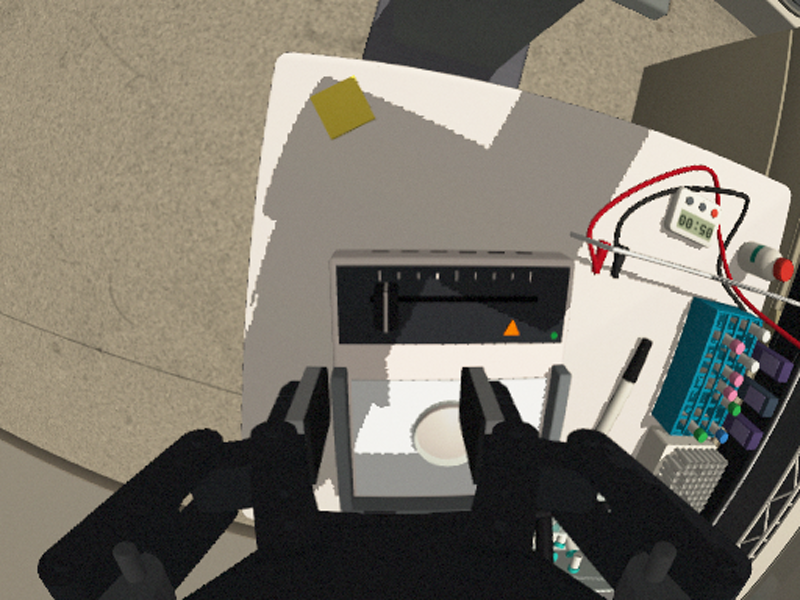

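The wrist picture shows the white line centred at about (384,308) and the arrow tip at (512,318). A thin rod ends near (572,236), so I'll locate that too.

Run:
```python
from h import *
d=np.load('w3.npz');K=d['intrinsics'];T=np.linalg.inv(d['camera_from_world'])
def ray(u,v):
    x=(np.array([u,v])+.5)/1.5625-.5-K[:2,2];r=np.hypot(*x);th=r/K[0,0];return T[:3,3],T[:3,:3]@np.r_[np.sin(th)*x/r,np.cos(th)]
def at(u,v,z): c,q=ray(u,v);return c+q*(z-c[2])/q[2]
v=[.5501,.0465,.2488]
def own(p): c,s=np.cos(v[2]),np.sin(v[2]);a=p[0]-v[0],p[1]-v[1];return np.round([c*a[0]+s*a[1],-s*a[0]+c*a[1]],4)
for n,u,w,z in [('line',384,308,.074),('tip',512,319,.0405),('corner',336,265,.04),('c2',571,267,.04),('c3',565,343,.04),('c4',336,343,.04)]:
    p=at(u,w,z);print(n,p.round(4),own(p))
# rod ends: wrist vs scene/side rays
def pr(n,u,w):
    D=np.load(n+'.npz');M=np.linalg.inv(D['camera_from_world']);x=np.linalg.solve(D['intrinsics'],[(u+.5)/1.5625-.5,(w+.5)/1.5625-.5,1]);return M[:3,3],M[:3,:3]@x
for A,B in [(ray(572,236),pr('scene',308,366)),(pr('scene',308,366),pr('side',429,386)),(pr('scene',273,208),pr('side',252,335))]:
    X=np.c_[A[1],-B[1]];t=np.linalg.lstsq(X,B[0]-A[0],rcond=None)[0];p,q=A[0]+t[0]*A[1],B[0]+t[1]*B[1];print('rod',p.round(3),q.round(3))
```

```text
line [ 0.4709 -0.0308  0.074 ] [-0.0957 -0.0554]
tip [0.4653 0.0746 0.0405] [-0.0753  0.0481]
corner [ 0.4574 -0.0733  0.04  ] [-0.1193 -0.0933]
c2 [0.4106 0.1094 0.04  ] [-0.1197  0.0953]
c3 [0.4745 0.1286 0.04  ] [-0.053   0.0982]
c4 [ 0.5214 -0.0594  0.04  ] [-0.0539 -0.0956]
rod [0.388 0.116 0.006] [0.39  0.118 0.007]
rod [0.39  0.121 0.001] [ 0.389  0.119 -0.   ]
rod [0.37  0.375 0.083] [0.372 0.382 0.091]
```

Request:
drive_tool(series=[0,0,0,-0.22,-0.06,0.9,45,0,0,0,-0.22,-0.06,0.9,45,0,0,0,-0.22,-0.06,0.9,45,0,0,0,-0.22,-0.06,0.9,45,0,0,0,-0.22,-0.06,0.9,45,0,0,0,-0.22,-0.06,0.9,45,0,0,0,-0.22,-0.06,0.9,45,0,0,0,0,0,0.9,45])

```text
t: 8.22
eef_pos: [0.4738, -0.0303, 0.1025]
tool_rot: [0.001, -0.127, 0.992, -0.0]
ft_force: [1.1, -0.9, 0.4]
grip_width: 0.0456
gripper_force: 0.0
```

Request:
drive_tool(series=[0,0,0,0,0,0.9,45,0,0,0,0,0,0.9,45,0,0,0,0,0,0.8,45,0,0,0,0,0,0,45])

```text
t: 8.55
eef_pos: [0.4716, -0.0301, 0.0489]
tool_rot: [-0.002, -0.127, 0.992, 0.001]
ft_force: [-0.5, -0.0, 0.4]
grip_width: 0.0451
gripper_force: 0.0
```

Request:
drive_tool(series=[0,0,0,0,0,0,10,0,0,0,0,0,0,10,0,0,0,0,0,0,10,0,0,0,0,0,0,10,0,0,0,0,0,0,10,0,0,0,0,0,0,10])

```text
t: 9.05
eef_pos: [0.4732, -0.0306, 0.0523]
tool_rot: [0.001, -0.128, 0.992, -0.0]
ft_force: [-0.8, 1.8, 7.8]
grip_width: 0.017
gripper_force: 60.1
```

Run:
```python
from h import *
from station import ctrl
s=ctrl.read_state();p=np.array(s['eef_pos']);q=s['tool_rot'];r=R.from_quat([q[1],q[2],q[3],q[0]])
print(s['t'],p.round(4),np.round(s['ft_force'],1),s['grip_width'],s['gripper_force'],r.as_matrix().round(4))
c,sn=np.cos(.2488),np.sin(.2488);a=p-[.5501,.0465,0];print('own',c*a[0]+sn*a[1],-sn*a[0]+c*a[1])
```

```text
9.05 [ 0.4732 -0.0306  0.0523] [-0.8  1.8  7.8] 0.01698045269055854 60.09821355342865 [[-9.672e-01 -2.540e-01  2.000e-03]
 [-2.540e-01  9.672e-01 -1.000e-04]
 [-1.900e-03 -6.000e-04 -1.000e+00]]
own -0.0934855283833732 -0.0557580407922996
```

Request:
drive_tool(series=[0,0,0,-0.01,0.6,0,10,0,0,0,0,0.7,0,10,0,0,0,-0.01,0.7,0,10,0,0,0,0,0.7,0,10,0,0,0,-0.01,0.7,0,10,0,0,0,0,0.7,0,10,0,0,0,-0.01,0.7,0,10,0,0,0,0,0.44,0,10])

```text
t: 9.72
eef_pos: [0.4468, 0.0717, 0.0523]
tool_rot: [0.001, -0.128, 0.992, -0.0]
ft_force: [-2.2, -3.1, 8.3]
grip_width: 0.0167
gripper_force: 60.6
```

Request:
drive_tool(series=[0,0,0,0,0,0,10,0,0,0,0,0,0,10,0,0,0,0,0,0,10])

```text
t: 9.97
eef_pos: [0.4469, 0.0713, 0.0523]
tool_rot: [0.001, -0.128, 0.992, 0.0]
ft_force: [-2.8, 0.7, 9.9]
grip_width: 0.0168
gripper_force: 60.6
```

Run:
```python
from h import *
from station import ctrl
s=ctrl.read_state();p=np.array(s['eef_pos'])
print(s['t'],p.round(4),np.round(s['ft_force'],1),s['grip_width'])
c,sn=np.cos(.2488),np.sin(.2488);a=p-[.5501,.0465,0];print('own',c*a[0]+sn*a[1],-sn*a[0]+c*a[1])
```

```text
9.9667 [0.4469 0.0713 0.0523] [-2.8  0.7  9.9] 0.016785654866080302
own -0.09392076051129526 0.049420711514078425
```

Now release, rise to about z = 0.25, slide back toward the base, and look.

Request:
drive_tool(series=[0,0,0,0,0,0,40,0,0,0,0,0,0,40,0,0,0,0,0,0,40,0,0,0,0,0,-0.4,40,0,0,0,0,0,-0.8,40,0,0,0,0,0,-1,40,0,0,0,0,0,-1,40,0,0,0,0,0,-1,40])

```text
t: 10.63
eef_pos: [0.4464, 0.0709, 0.1367]
tool_rot: [0.0, -0.128, 0.992, -0.0]
ft_force: [0.2, 0.4, 0.1]
grip_width: 0.0397
gripper_force: 0.0
```

Request:
drive_tool(series=[0,0,0,0.3,0,-1,40,0,0,0,0.5,0,-1,40,0,0,0,0.5,0,-1,40,0,0,0,0.5,0,-1,40,0,0,0,0.5,0,-1,40,0,0,0,0,0,0,40,0,0,0,0,0,0,40])

```text
t: 11.22
eef_pos: [0.4023, 0.0592, 0.2364]
tool_rot: [0.001, -0.128, 0.992, -0.0]
ft_force: [0.0, -0.1, -0.6]
grip_width: 0.0398
gripper_force: 0.0
```

Run:
```python
from h import *
from station import viewer
import cv2
d=viewer.read_camera('wrist');np.savez('w4.npz',**d);e=viewer.read_camera('scene');np.savez('s4.npz',**e)
a=cv2.resize(d['img'][130:280,180:390],(800,571),interpolation=cv2.INTER_CUBIC);cv2.imwrite('pics/w4.png',a)
cv2.imwrite('pics/s4.png',cv2.resize(e['img'][163:313,175:375],(800,600),interpolation=cv2.INTER_CUBIC))
```

```text
(no output)
```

View pics/w4.png

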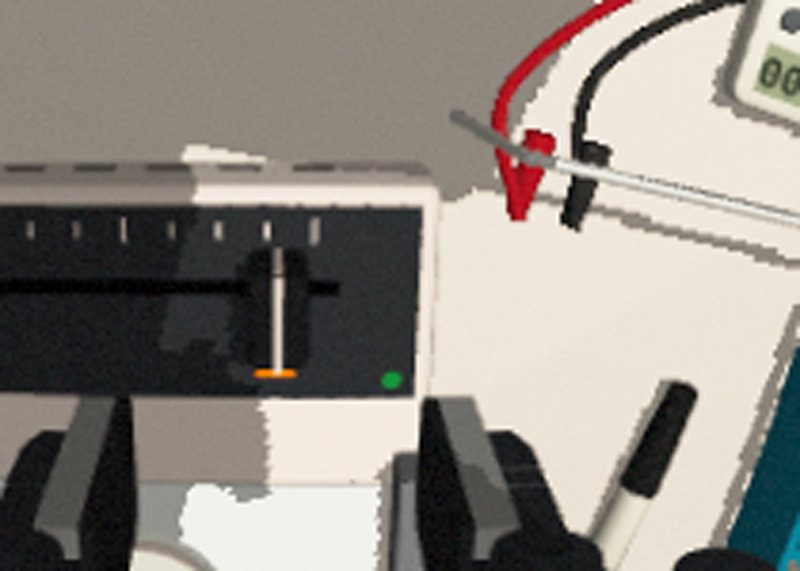

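View pics/s4.png

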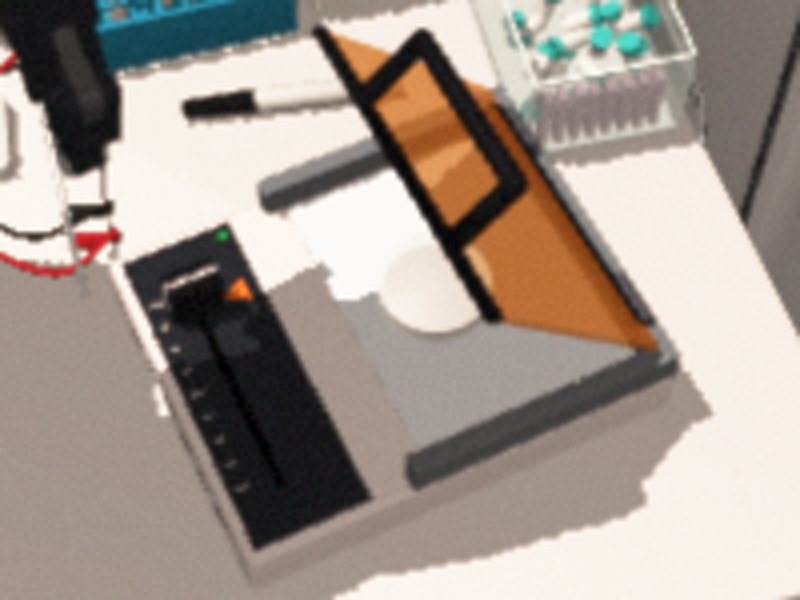

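The wrist view shows the white line at x≈277 (centre 277,312) and the arrow's visible base centred at (276,373). In the scene view the shield edge is still (320,30)–(495,320), with the bar from (420,40) to (515,185). I'll compute both with parallax.

Run:
```python
from h import *
d=np.load('w4.npz');K=d['intrinsics'];T=np.linalg.inv(d['camera_from_world']);k=210/800
v=[.5501,.0465,.2488]
for u,w,z in [(277,312,.074),(276,373,.0405),(424,206,.04),(415,395,.04)]:
    x=np.array([180+(u+.5)*k-.5,130+(w+.5)*k-.5])-K[:2,2];r=np.hypot(*x);th=r/K[0,0];q=T[:3,:3]@np.r_[np.sin(th)*x/r,np.cos(th)]
    p=T[:3,3]+q*(z-T[2,3])/q[2];a=p-[v[0],v[1],0];c,s=np.cos(v[2]),np.sin(v[2]);print(c*a[0]+s*a[1],-s*a[0]+c*a[1])
e=np.load('s4.npz')
for a in [.67,.73,.79,.85,.9]: print(a,[((proj(e,V(v,handle(a,.1171,y)))-[175,163]+.5)*4).round() for y in (.045,-.045)])
```

```text
-0.09768850744448818 0.04859193134116738
-0.06307000529377095 0.048561472934305155
-0.12000966227962964 0.09432393653521208
-0.054890596659560906 0.09469758240442105
0.67 [array([397.,  68.]), array([482., 205.])]
0.73 [array([411.,  56.]), array([497., 192.])]
0.79 [array([426.,  45.]), array([513., 180.])]
0.85 [array([442.,  34.]), array([530., 169.])]
0.9 [array([455.,  25.]), array([544., 160.])]
```

Fader and arrow agree to within 0.1 mm, and the shield is at about 0.79 rad. Handing in.

```bash
python3 -c "
from station import workorder
print(workorder.sign_off())"
```

```text
the job is handed in; nothing more can be done
None
```

The job is handed in at about 11 s, with no verdict returned: by my measurements the shield holds at about 0.79 rad (45°), the fader line is level with the arrow to within about 1 mm, and the arm went nowhere near the timer, marker or bottle.

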